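# Pack the stone caddy and hold it up level

### The job

The round sharpening stone has been left out on the turner's bench: set it flat into the empty round recess of the wooden stone caddy, without dropping it, and let go of it. Then take the caddy by its handle and lift it about 10 cm off the bench, keeping it level so that the stones stay in their recesses. Finish holding it there, level and still, and leave everything else on the bench where it is.

Things in the scene. Friction and masses are not known exactly. Their poses are not given: they have to be found in the camera images.
- caddy: Loose wooden carrying board for sharpening stones, 250 (x) x 110 (y) x 24 mm thick, about 0.42 kg, flat on the bench at any yaw. In its top are a round recess towards +x and a square one towards -x. Across its middle stands a bail handle: posts (20 x 14 mm) at y = +-48 mm and a level top rail along y. Origin: centre of the underside, z up.
- round_recess (a point): Centre of the floor of the caddy's empty round recess, 12 mm above the caddy's underside, 75 mm from its middle along +x. Recess diameter 63 mm, depth 12 mm, 2 mm chamfer at the mouth. Axes as the caddy's.
- square_recess (a point): Centre of the floor of the caddy's square recess (55 x 55 mm, 12 mm deep), 75 mm from its middle along -x; the square stone sits in it. Axes as the caddy's.
- handle (a point): Middle of the handle's top rail, a flat-sided wooden bar 110 mm long (caddy's y), 20 mm thick (caddy's x), 22 mm high; its centre is 94 mm above the caddy's underside, its top 105 mm, its lower face 59 mm above the board. With both stones in, the caddy balances under this point to within about 10 mm. Axes as the caddy's.
- round_stone: Loose round grey sharpening stone (puck), diameter 60 mm, 34 mm tall, about 0.2 kg, the same stuff as the square one, lying flat on the bench. In its recess it stands 22 mm proud of the board. Origin: centre of its underside, z up.
- square_stone: Grey square sharpening stone, 52 x 52 x 34 mm, about 0.2 kg, loose in the caddy's square recess. Origin: centre of its underside, z up.
- can: Bystander: open aluminium can, rim diameter 100 mm, 105 mm tall. Origin: centre of its underside.
- bowl: Bystander: small turned wooden bowl, rim diameter 130 mm, 55 mm tall. Origin: centre of its underside.
- bench_stone: Bystander: long reddish-brown whetstone on a dark wooden base, 75 mm (x) by 230 mm (y), 49 mm tall. Origin: centre of its underside.
- gouge: Bystander: turning gouge lying on the bench along its y, wooden handle to -y, steel blade to +y, about 410 mm long, 28 mm thick. Origin: on the bench under the middle of the handle.
There are look-alikes about, which are no part of the job. What is shaped like the round_stone but orange or purple is not meant.

How it is judged:
By the outcome, as a careful person would: the job done as asked, in the order asked, and still so for the second after the job is handed in, while the arm keeps its last pose, push and grip.
It also fails if it takes over 54 s, if anything falls off the work surface, if the arm or the gripper's body presses on something with over 40 N, if the wrist force passes 120 N, or if a joint passes its speed limit or range.

### The arm

A 6-joint arm with a two-finger parallel gripper is mounted at the origin on the work surface. World frame = base frame: x ahead of the robot, y to its left, z up, the work surface at z = 0. Lengths are in m, angles in rad, forces in N, time in s.
With the tool pointing down it reaches from about 0.225 to 0.875 m from the base axis. Payload 3.4 kg.
Tool frame: the origin (TCP) lies where the fingers leave the gripper's body, on its centre line; the fingertips stand 73 mm ahead of it and the grasp point (between the pads) lies 54 mm ahead of it (manip.pinch_z is the distance from the TCP to the grasp point, in m); z points along the fingers, y is the line along which they close (so a half turn about z gives the same grasp; the last joint's range is limited). The gripper opens to 85 mm and grips with 20 to 120 N. Pads are 22 mm wide; open, the fingers measure 114 mm over their backs; the gripper's body (76 mm by 85 mm) begins 54 mm behind the grasp point. The pads swing forward as they close: fully open they stand 13 mm farther back than shut.
Start: joints at [-1.281, 0.276, 1.505, -0, 1.361, -0.121], TCP at [0.23, -0.527, 0.304] pointing down, gripper open.
Joint ranges: [-2.89, 2.89], [-0.75, 2.08], [0.22, 2.7], [-1.18, 4.32], [0.11, 2.71], [-2.7, 2.7]. Speed limits (rad/s): [2.57, 2.57, 3.14, 3.14, 3.14, 3.14].

### API

Orientations are given as a unit quaternion [w, x, y, z].
In Python, from rig import readout, imaging, manip gives the robot as it stands. The module is installed in compiled form; this text tells all that it offers.
- The arm moves only by the tool servo_tool, never from a script. Its argument "moves" is a list of rows, each an object with "dp": the shift along the tool's x, y, z in units of 0.2 m (1.0 is 0.2 m), a list of three; "delta_rot": the turn, a rotation vector about the tool's x, y, z in units of 0.1 rad (1.0 is 0.1 rad), a list of three; "fingers": the opening, from 0 (shut) to 1 (fully open). In form: [{"dp": [dx, dy, dz], "delta_rot": [wx, wy, wz], "fingers": fingers}, ...]. A call has 1 to 5 rows; each row shifts and turns the commanded pose from where the row before left it, along the tool's axes as they then stand; what a row does not reach is not made up. A row lasts 1/10 s, in which the tool goes at most 50 mm and 8.59 degrees, less where a joint would pass 70% of its speed; a pose out of reach is approached as far as the arm can. A call with a number of a shift or a turn outside -1 to 1 is refused whole. A call with a gripper value outside its range is refused whole. The fingers move at their own pace and stop on an object; "force" is the grip in N (left out, the last holds). Time passes only in rows, so rows that do not move let the fingers close. It gives the time, the measured TCP pose, the force, the opening and the grip force at its end, in the units of the state.
- readout.get_state(): the state, without advancing time (a new reading comes with each control period).
- imaging.get_image(name): name is "scene" or "top" or "wrist"; returns (picture, depth): 420x560x3 uint8, red, green, blue; 420x560 float32, m along the optical axis (not along the pixel's ray), 0 where there is no reading.
- imaging.calibration(name): a dict with "intrinsics" (3x3 intrinsics, pixels), "R" (3x3) and "t" (3): a world point X has camera coordinates R X + t; the wrist camera has in their place "hand_eye" (4x4, takes a point from camera to tool coordinates, whose origin is the TCP and whose axes are the flange's). Camera axes: x right, y down, z forward; pixel columns grow to the right and rows downward; lengths in m; the calibration is good to about 2 mm. A picture is of the moment at which its call begins: read the wrist's pose just before it. calibration takes no time and is no camera call.
- manip.sign_off(): hands the job in; it is judged then, once.
The state is a dict: "clock": time; "qpos": joint angles; "qd": joint speeds; "effort": joint torques, N m; "position": TCP position; "ee_rot": TCP orientation; "contact_force": force on the tool from outside, world axes, zero at the start; "moment": the same for the moment, N m; "width": finger opening in m; "gripper_force": force on a finger pad.
Only numpy, scipy, OpenCV 4.12 (cv2) and the standard library are available. Lean on these libraries where they do the work, as an engineer would, in place of code of your own. Each camera call takes 0.05 s, during which the arm holds its last target. There are 200 camera calls.

## Working session

There is one attempt and no reset: what is moved stays moved. The work goes in short steps, Python scripts to look and compute and a tool call to move; the robot and the scene stay as the last step left them, time stands still between calls to the robot, and variables do not carry over. Pictures are saved under pics/ and viewed, at most 10 in all, crops included, and the job is handed in when it is done.

Besides the shell and the picture viewer there is one more tool, called after "Emit:" as name(argument=value, ...), one argument or row to a line, values as JSON. servo_tool: Moves the arm, as the interface text tells. Its arguments: {"type":"object","properties":{"moves":{"type":"array"},"force":{"type":"number"}},"required":["moves"]}

```bash
mkdir -p pics
cat > h.py <<'E'
import numpy as np, cv2
from rig import readout, imaging, manip
def cloud(name):
    s=readout.get_state(); im,d=imaging.get_image(name); c=imaging.calibration(name)
    K=np.array(c["intrinsics"]); v,u=np.mgrid[:420,:560]
    P=np.stack([(u-K[0,2])/K[0,0]*d,(v-K[1,2])/K[1,1]*d,d],-1)
    if name=="wrist":
        from scipy.spatial.transform import Rotation as R
        q=s["ee_rot"]; Rw=R.from_quat([q[1],q[2],q[3],q[0]]).as_matrix()
        H=np.array(c["hand_eye"]); P=P@H[:3,:3].T+H[:3,3]; P=P@Rw.T+np.array(s["position"])
    else: P=(P-np.array(c["t"]))@np.array(c["R"])
    P[d==0]=np.nan
    return im,d,P
def save(im,f): cv2.imwrite(f,np.ascontiguousarray(im[...,::-1]))
E
python3 - <<'E'
from h import *
print(readout.get_state())
for n in("top","scene"):
    im,d,P=cloud(n); save(im,f"pics/{n}0.png"); np.savez(f"{n}0.npz",im=im,P=P)
E
```

```text
{'clock': 0.0, 'qpos': array([-1.28099674e+00,  2.76598359e-01,  1.50616498e+00,  1.13456245e-05,
        1.36073558e+00, -1.20987993e-01]), 'qd': array([-0.00107691, -0.00027377,  0.00030229, -0.00133806,  0.0007734 ,
        0.00014825]), 'effort': array([-2.39382271e-04, -4.16780019e+01, -2.45812064e+01, -1.36331041e-04,
        1.11654494e-02,  1.55707362e-06]), 'position': array([ 0.22949918, -0.52675673,  0.303025  ]), 'ee_rot': array([-9.50208614e-04,  9.78980543e-01,  2.03951434e-01, -7.48273233e-05]), 'contact_force': array([ 0.27359799,  0.11567958, -0.46680195]), 'moment': array([ 0.0180561 ,  0.02637296, -0.02632102]), 'gripper_force': 0.0, 'width': 0.08494852429354943}
```

View pics/top0.png

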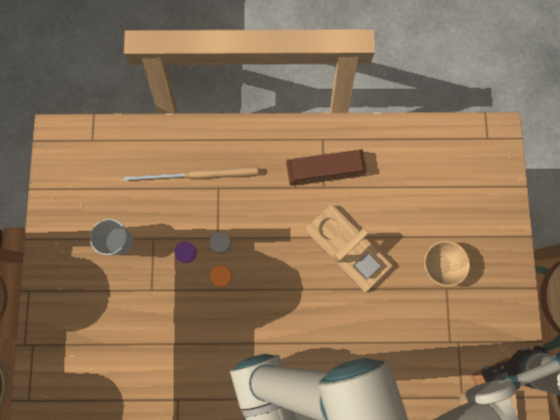

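View pics/scene0.png

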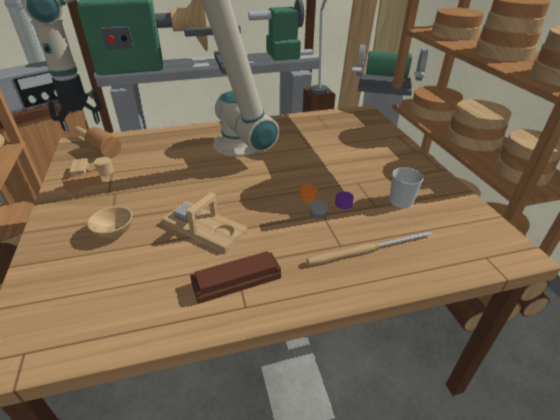

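The top view shows three pucks: grey at (220,242), purple at (185,252) and orange at (221,276). The grey square stone is in the caddy at (369,265), and the empty round recess is near (333,232). I choose the grey puck at (220,242), and I'll check it in a close crop while measuring.

Run:
```python
from h import *
z=np.load("top0.npz"); im,P=z["im"],z["P"]
crop=im[190:310,160:410]; save(cv2.resize(crop,None,fx=3.2,fy=3.2,interpolation=cv2.INTER_CUBIC),"pics/crop.png")
for v,u in((242,220),(252,185),(276,221),(265,369),(232,333),(247,350),(237,110),(200,200)): print(u,v,P[v,u].round(4))
def circ(v0,u0,zlo,zhi,r=16):
    Q=P[v0-r:v0+r,u0-r:u0+r].reshape(-1,3); Q=Q[(Q[:,2]>zlo)&(Q[:,2]<zhi)]
    (c,rad)=cv2.minEnclosingCircle(Q[:,:2].astype(np.float32)); print("circ",c,rad,Q.mean(0),len(Q))
circ(242,220,.025,.045)
# caddy
Q=P[195:300,295:405]
def rect(lo,hi):
    q=Q[(Q[...,2]>lo)&(Q[...,2]<hi)]; print(lo,len(q),cv2.minAreaRect(q[:,:2].astype(np.float32)),q.mean(0))
rect(.016,.032); rect(.038,.055); rect(.09,.12); rect(.008,.016)
```

```text
220 242 [0.5435 0.1674 0.0342]
185 252 [0.5158 0.268  0.0305]
221 276 [0.4463 0.1635 0.0333]
369 265 [ 0.4737 -0.2579  0.0408]
333 232 [ 0.5731 -0.1613  0.0125]
350 247 [ 0.5179 -0.1954  0.11  ]
110 237 [0.5642 0.4934 0.0057]
200 200 [0.6738 0.2319 0.0029]
circ (0.5433201193809509, 0.17117735743522644) 0.0305311419069767 [0.54307961 0.17068622 0.03389109] 340
0.016 2322 ((0.5260976552963257, -0.19993504881858826), (0.25053998827934265, 0.11149787157773972), 43.16275405883789) [ 0.52597433 -0.1991204   0.02406865]
0.038 349 ((0.4879828095436096, -0.2225313037633896), (0.1263553649187088, 0.06396374851465225), 60.5862922668457) [ 0.47193409 -0.24880434  0.0459505 ]
0.09 294 ((0.5265471935272217, -0.19913220405578613), (0.019291581586003304, 0.1097862645983696), 43.85154724121094) [ 0.52471476 -0.19777722  0.1046893 ]
0.008 413 ((0.5320574045181274, -0.20643439888954163), (0.3039085566997528, 0.30717065930366516), 88.05171203613281) [ 0.55720118 -0.16964406  0.01155375]
```

View pics/crop.png

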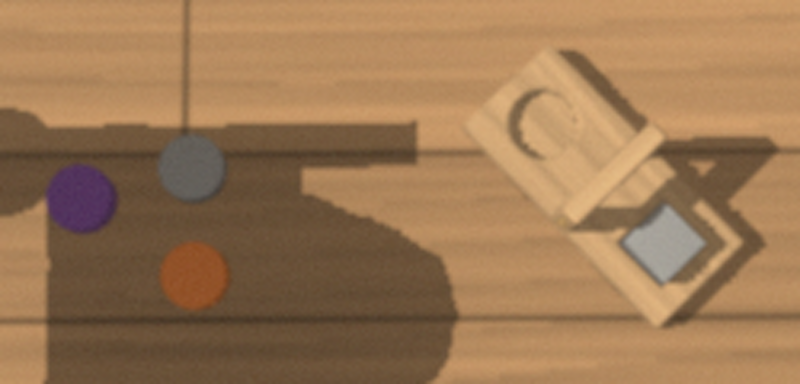

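The crop shows the grey puck at crop pixel (192,168), clear of the purple one at (82,198) and the orange one at (194,275). The caddy's recess is empty, at (545,122). The grey puck is at about (0.543, 0.171). The caddy centre is (0.526, -0.199) with its yaw about 43.5°, so the recess is near (0.580, -0.148). I'll grasp with tool x at yaw 43.5° for both pick and place.

Emit:
servo_tool(
  moves=[
    {"dp": [0, 0, 0.05], "delta_rot": [0, 0, -0.9], "fingers": 1},
    {"dp": [0, 0, 0.05], "delta_rot": [0, 0, -0.9], "fingers": 1},
    {"dp": [0, 0, 0.05], "delta_rot": [0, 0, -0.9], "fingers": 1},
    {"dp": [0, 0, 0.05], "delta_rot": [0, 0, -0.8], "fingers": 1},
  ],
)

```text
clock: 0.5
position: [0.2296, -0.5269, 0.2631]
ee_rot: [-0.0, 0.928, 0.373, 0.0]
contact_force: [-0.6, 0.1, 0.6]
width: 0.0852
gripper_force: 0.0
```

```bash
cat >> h.py <<'E'
def plan(x,y,z,yaw=None):
    "remaining shift in tool axes (units) and turn (units) to TCP x,y,z with tool x at yaw deg, pointing down"
    from scipy.spatial.transform import Rotation as R
    s=readout.get_state(); q=s["ee_rot"]; r=R.from_quat([q[1],q[2],q[3],q[0]]); M=r.as_matrix()
    cur=np.degrees(np.arctan2(M[1,0],M[0,0])); yaw=cur if yaw is None else yaw
    a=np.radians(yaw); T=np.array([[np.cos(a),np.sin(a),0],[np.sin(a),-np.cos(a),0],[0,0,-1]])
    w=R.from_matrix(M.T@T).as_rotvec()/.1
    d=np.array([x,y,z])-s["position"]
    print("t",round(s["clock"],2),"pos",s["position"].round(4),"yaw",cur.round(2),"dp now-axes",(M.T@d/.2).round(3),"dp after-turn",(T.T@d/.2).round(3),"w",w.round(3),"width",round(s["width"],4),"F",s["contact_force"].round(1),"grip",round(s["gripper_force"],1))
E
python3 -c "
from h import *
plan(.543,.171,.22,43.5)"
```

```text
t 0.5 pos [ 0.2296 -0.5269  0.2631] yaw 43.79 dp now-axes [ 3.546 -1.434  0.218] dp after-turn [ 3.539 -1.453  0.215] w [-0.008 -0.004  0.05 ] width 0.0852 F [-0.6  0.1  0.6] grip 0.0
```

Emit:
servo_tool(
  moves=[
    {"dp": [0.1, -0.04, 0], "delta_rot": [0, 0, 0], "fingers": 1},
    {"dp": [0.22, -0.09, 0], "delta_rot": [0, 0, 0], "fingers": 1},
    {"dp": [0.22, -0.09, 0], "delta_rot": [0, 0, 0], "fingers": 1},
    {"dp": [0.22, -0.09, 0], "delta_rot": [0, 0, 0], "fingers": 1},
    {"dp": [0.22, -0.09, 0], "delta_rot": [0, 0, 0], "fingers": 1},
  ],
)

```text
clock: 1.0
position: [0.3167, -0.3323, 0.2635]
ee_rot: [-0.0, 0.929, 0.371, 0.0]
contact_force: [0.5, 0.3, -0.2]
width: 0.0853
gripper_force: 0.0
```

Emit:
servo_tool(
  moves=[
    {"dp": [0.22, -0.09, 0], "delta_rot": [0, 0, 0], "fingers": 1},
    {"dp": [0.22, -0.09, 0], "delta_rot": [0, 0, 0], "fingers": 1},
    {"dp": [0.22, -0.09, 0], "delta_rot": [0, 0, 0], "fingers": 1},
    {"dp": [0.22, -0.09, 0], "delta_rot": [0, 0, 0], "fingers": 1},
    {"dp": [0.22, -0.09, 0], "delta_rot": [0, 0, 0], "fingers": 1},
  ],
)

```text
clock: 1.5
position: [0.4139, -0.1153, 0.2638]
ee_rot: [0.0, 0.929, 0.371, 0.0]
contact_force: [0.4, -0.4, 0.0]
width: 0.0854
gripper_force: 0.0
```

Emit:
servo_tool(
  moves=[
    {"dp": [0.22, -0.09, 0], "delta_rot": [0, 0, 0], "fingers": 1},
    {"dp": [0.22, -0.09, 0], "delta_rot": [0, 0, 0], "fingers": 1},
    {"dp": [0.22, -0.09, 0], "delta_rot": [0, 0, 0], "fingers": 1},
    {"dp": [0.22, -0.09, 0], "delta_rot": [0, 0, 0], "fingers": 1},
    {"dp": [0.1, -0.04, 0], "delta_rot": [0, 0, 0], "fingers": 1},
  ],
)

```text
clock: 2.0
position: [0.5015, 0.0793, 0.2636]
ee_rot: [-0.001, 0.928, 0.373, 0.0]
contact_force: [0.1, -0.8, 0.2]
width: 0.0855
gripper_force: 0.0
```

Run:
```python
from h import *
plan(.543,.171,.22,43.5)
im,d,P=cloud("wrist"); save(im,"pics/w1.png"); np.savez("w1.npz",im=im,P=P)
m=(P[...,2]>.025)&(P[...,2]<.045)
n,l,st,c=cv2.connectedComponentsWithStats(m.astype(np.uint8))
for i in range(1,n):
    if st[i,4]>400:
        q=P[l==i]; print(c[i].round(),st[i,4],cv2.minEnclosingCircle(q[:,:2].astype(np.float32)),q.mean(0).round(4),im[l==i].mean(0).round())
```

```text
t 2.0 pos [0.5015 0.0793 0.2636] yaw 43.77 dp now-axes [ 0.466 -0.187  0.219] dp after-turn [ 0.466 -0.19   0.218] w [-0.007 -0.013  0.046] width 0.0855 F [ 0.1 -0.8  0.2] grip 0.0
[112.  17.] 2696 ((0.5159435272216797, 0.26933854818344116), 0.029650477692484856) [0.5097 0.261  0.0344] [107.  56. 135.]
[233.  67.] 4831 ((0.5450337529182434, 0.17208117246627808), 0.030010564252734184) [0.5458 0.1723 0.0347] [146. 142. 140.]
[160. 159.] 4040 ((0.44866836071014404, 0.1685718148946762), 0.03009836934506893) [0.4501 0.1686 0.0345] [217. 111.  30.]
```

Emit:
servo_tool(
  moves=[
    {"dp": [0.16, -0.06, 0], "delta_rot": [0, 0, 0.05], "fingers": 1},
    {"dp": [0.16, -0.06, 0], "delta_rot": [0, 0, 0], "fingers": 1},
    {"dp": [0.15, -0.07, 0.1], "delta_rot": [0, 0, 0], "fingers": 1},
    {"dp": [0, 0, 0.15], "delta_rot": [0, 0, 0], "fingers": 1},
    {"dp": [0, 0, 0], "delta_rot": [0, 0, 0], "fingers": 1},
  ],
)

```text
clock: 2.55
position: [0.5401, 0.168, 0.2098]
ee_rot: [-0.001, 0.929, 0.37, -0.005]
contact_force: [-0.2, 0.5, -0.7]
width: 0.085
gripper_force: 0.0
```

Run:
```python
from h import *
plan(.545,.172,.085,43.5)
im,d,P=cloud("wrist"); 
m=(P[...,2]>.025)&(P[...,2]<.045)
n,l,st,c=cv2.connectedComponentsWithStats(m.astype(np.uint8))
for i in range(1,n):
    if st[i,4]>400:
        q=P[l==i]; print(c[i].round(),st[i,4],cv2.minEnclosingCircle(q[:,:2].astype(np.float32)),q.mean(0).round(4),im[l==i].mean(0).round())
```

```text
t 2.55 pos [0.5401 0.168  0.2098] yaw 43.39 dp now-axes [0.037 0.005 0.624] dp after-turn [0.032 0.002 0.624] w [-0.05   0.084 -0.02 ] width 0.085 F [-0.2  0.5 -0.7] grip 0.0
[146. 121.] 6524 ((0.5185050964355469, 0.27236640453338623), 0.030024763196706772) [0.52   0.2722 0.0345] [119.  63. 151.]
[281. 192.] 5404 ((0.5453153848648071, 0.17240077257156372), 0.029945440590381622) [0.5464 0.1734 0.0345] [147. 143. 140.]
[202. 281.] 4074 ((0.44822564721107483, 0.168707937002182), 0.030520837754011154) [0.4531 0.1685 0.0342] [222. 114.  30.]
```

Emit:
servo_tool(
  moves=[
    {"dp": [0.03, 0, 0.1], "delta_rot": [0, 0, 0], "fingers": 1},
    {"dp": [0, 0, 0.15], "delta_rot": [0, 0, 0], "fingers": 1},
    {"dp": [0, 0, 0.15], "delta_rot": [0, 0, 0], "fingers": 1},
    {"dp": [0, 0, 0.12], "delta_rot": [0, 0, 0], "fingers": 1},
    {"dp": [0, 0, 0], "delta_rot": [0, 0, 0], "fingers": 1},
  ],
)

```text
clock: 3.1
position: [0.5455, 0.1709, 0.1083]
ee_rot: [-0.0, 0.93, 0.368, -0.003]
contact_force: [-0.8, -0.4, -0.2]
width: 0.0857
gripper_force: 0.0
```

```bash
python3 -c "
from h import *
plan(.545,.172,.085,43.5)"
```

```text
t 3.1 pos [0.5455 0.1709 0.1083] yaw 43.23 dp now-axes [ 0.003 -0.006  0.117] dp after-turn [ 0.002 -0.006  0.117] w [-0.026  0.046 -0.047] width 0.0857 F [-0.8 -0.4 -0.2] grip 0.0
```

Emit:
servo_tool(
  moves=[
    {"dp": [0, -0.005, 0.06], "delta_rot": [-0.03, 0.05, -0.05], "fingers": 1},
    {"dp": [0, 0, 0.055], "delta_rot": [0, 0, 0], "fingers": 1},
    {"dp": [0, 0, 0], "delta_rot": [0, 0, 0], "fingers": 1},
    {"dp": [0, 0, 0], "delta_rot": [0, 0, 0], "fingers": 0.6},
    {"dp": [0, 0, 0], "delta_rot": [0, 0, 0], "fingers": 0.5},
  ],
  force=50,
)

```text
clock: 3.6
position: [0.547, 0.173, 0.0879]
ee_rot: [0.001, 0.929, 0.371, 0.004]
contact_force: [-0.9, -0.6, 25.5]
width: 0.0589
gripper_force: 21.4
```

Emit:
servo_tool(
  moves=[
    {"dp": [0, 0, 0], "delta_rot": [0, 0, 0], "fingers": 0.4},
    {"dp": [0, 0, 0], "delta_rot": [0, 0, 0], "fingers": 0.4},
    {"dp": [0, 0, 0], "delta_rot": [0, 0, 0], "fingers": 0.4},
  ],
  force=50,
)

```text
clock: 3.9
position: [0.5472, 0.173, 0.0884]
ee_rot: [0.001, 0.929, 0.371, 0.004]
contact_force: [-1.3, 0.2, 6.7]
width: 0.0579
gripper_force: 53.5
```

Run:
```python
from h import *
plan(.545,.172,.2,43.5)
im,d,P=cloud("wrist"); save(im,"pics/w2.png")
```

```text
t 3.9 pos [0.5472 0.173  0.0884] yaw 43.59 dp now-axes [-0.008 -0.001 -0.558] dp after-turn [-0.011 -0.004 -0.558] w [ 0.043 -0.068  0.016] width 0.0579 F [-1.3  0.2  6.7] grip 53.5
```

View pics/w2.png

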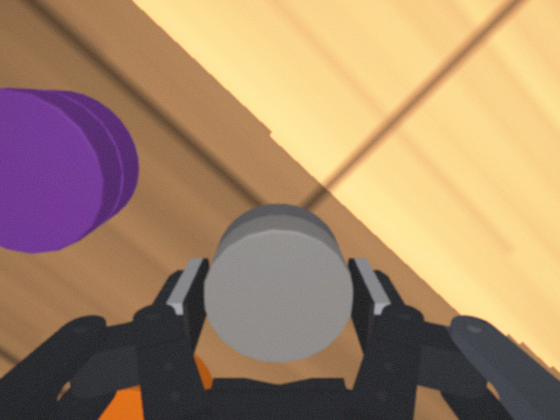

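The wrist view shows the grey puck at (280,290) centred between the pads, which are at (190,300) and (370,300). The purple puck at (50,170) and the orange one at (150,400) are untouched. Lifting now.

Emit:
servo_tool(
  moves=[
    {"dp": [0, 0, -0.05], "delta_rot": [0, 0, 0], "fingers": 0.4},
    {"dp": [0, 0, -0.1], "delta_rot": [0, 0, 0], "fingers": 0.4},
    {"dp": [0, 0, -0.2], "delta_rot": [0, 0, 0], "fingers": 0.4},
    {"dp": [0, 0, -0.2], "delta_rot": [0, 0, 0], "fingers": 0.4},
    {"dp": [0, 0, -0.15], "delta_rot": [0, 0, 0], "fingers": 0.4},
  ],
)

```text
clock: 4.45
position: [0.5459, 0.1728, 0.2298]
ee_rot: [0.001, 0.928, 0.371, 0.004]
contact_force: [0.3, 0.0, -2.3]
width: 0.0579
gripper_force: 54.3
```

```bash
cat >> h.py <<'E'
def puck():
    from scipy.spatial.transform import Rotation as R
    s=readout.get_state(); q=s["ee_rot"]; M=R.from_quat([q[1],q[2],q[3],q[0]]).as_matrix()
    im,d,P=cloud("wrist"); T=(P-s["position"])@M
    m=(np.abs(T[...,0])<.06)&(np.abs(T[...,1])<.026)&(T[...,2]>.045)&(T[...,2]<.062)
    n,l,st,c=cv2.connectedComponentsWithStats(m.astype(np.uint8)); i=1+st[1:,4].argmax()
    q=P[l==i]; c0=q.mean(0); A=np.c_[q[:,:2]-c0[:2],np.ones(len(q))]
    k=np.linalg.lstsq(A,q[:,2],rcond=None)[0]; ok=abs(A@k-q[:,2])<.002; k=np.linalg.lstsq(A[ok],q[ok,2],rcond=None)[0]
    e=q[ok]; t=T[l==i][ok]
    print("puck px",c[i].round(),st[i,4],"tilt",k[:2].round(3),"topz",(c0[2]+0).round(4),"centre",np.round(cv2.minEnclosingCircle(e[:,:2].astype(np.float32))[0],4),cv2.minEnclosingCircle(e[:,:2].astype(np.float32))[1],"tool: x-range",np.percentile(t[:,0],[.5,99.5]).round(4),"z",t[:,2].mean().round(4))
    return im,P
E
python3 - <<'E'
from h import *
puck()
plan(.5805,-.148,.23,43.5)
E
```

```text
puck px [279. 292.] 15749 tilt [-0.002 -0.003] topz 0.1758 centre [0.5444 0.1722] 0.030315743759274483 tool: x-range [-0.0299  0.0271] z 0.0538
t 4.5 pos [0.5481 0.1733 0.2347] yaw 43.61 dp now-axes [-0.991  1.275  0.021] dp after-turn [-0.988  1.277  0.023] w [ 0.093 -0.144  0.018] width 0.0578 F [1.6 0.3 0.5] grip 54.5
```

Emit:
servo_tool(
  moves=[
    {"dp": [-0.06, 0.06, 0], "delta_rot": [0, 0, 0], "fingers": 0.4},
    {"dp": [-0.13, 0.13, 0], "delta_rot": [0, 0, 0], "fingers": 0.4},
    {"dp": [-0.15, 0.15, 0], "delta_rot": [0, 0, 0], "fingers": 0.4},
    {"dp": [-0.15, 0.15, 0], "delta_rot": [0, 0, 0], "fingers": 0.4},
    {"dp": [-0.15, 0.16, 0], "delta_rot": [0, 0, 0], "fingers": 0.4},
  ],
)

```text
clock: 5.0
position: [0.5407, -0.0117, 0.2251]
ee_rot: [-0.0, 0.928, 0.372, 0.001]
contact_force: [1.0, -0.6, -1.8]
width: 0.0579
gripper_force: 54.4
```

Emit:
servo_tool(
  moves=[
    {"dp": [-0.15, 0.15, 0], "delta_rot": [0, 0, 0], "fingers": 0.4},
    {"dp": [-0.15, 0.15, 0], "delta_rot": [0, 0, 0], "fingers": 0.4},
    {"dp": [-0.15, 0.15, 0], "delta_rot": [0, 0, 0], "fingers": 0.4},
    {"dp": [-0.1, 0.12, 0], "delta_rot": [0, 0, 0], "fingers": 0.4},
    {"dp": [-0.05, 0.05, 0], "delta_rot": [0, 0, 0], "fingers": 0.4},
  ],
)

```text
clock: 5.5
position: [0.5399, -0.1857, 0.2249]
ee_rot: [0.0, 0.929, 0.37, 0.002]
contact_force: [0.4, 0.1, -2.7]
width: 0.0581
gripper_force: 54.4
```

Emit:
servo_tool(
  moves=[
    {"dp": [0, 0, 0], "delta_rot": [0, 0, 0], "fingers": 0.4},
    {"dp": [0, 0, 0], "delta_rot": [0, 0, 0], "fingers": 0.4},
  ],
)

```text
clock: 5.7
position: [0.5402, -0.1814, 0.2255]
ee_rot: [-0.001, 0.929, 0.371, 0.002]
contact_force: [-0.2, -0.4, -2.3]
width: 0.0579
gripper_force: 54.4
```

Run:
```python
from h import *
im,P=puck()
plan(.5805,-.148,.23,43.5)
save(im,"pics/w3.png"); np.savez("w3.npz",im=im,P=P)
```

```text
puck px [279. 292.] 15726 tilt [-0.007 -0.002] topz 0.1716 centre [ 0.5384 -0.1819] 0.030093295499682426 tool: x-range [-0.0298  0.0271] z 0.0538
t 5.75 pos [ 0.5405 -0.1808  0.2258] yaw 43.62 dp now-axes [ 0.258  0.019 -0.02 ] dp after-turn [ 0.258  0.019 -0.021] w [ 0.006 -0.049  0.022] width 0.0582 F [ 0.1 -0.7 -2.1] grip 54.4
```

View pics/w3.png

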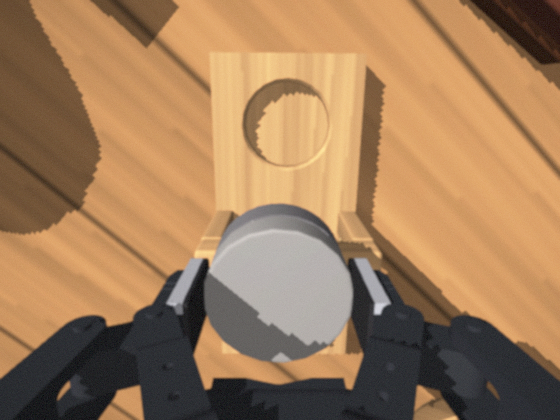

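The wrist view shows the puck held level at (280,292). The empty recess is ahead at (287,123), and the board's far edge is at row 53. Measuring the recess in this view.

Run:
```python
from h import *
z=np.load("w3.npz"); P=z["P"]; sub=np.zeros((420,560),bool); sub[60:185,225:350]=True
Z=P[...,2]; print(np.median(Z[70:76,240:330]),np.median(Z[110:135,275:300]))
for thr in(.015,.018,.021):
    m=(sub&(Z<thr)).astype(np.uint8); n,l,st,c=cv2.connectedComponentsWithStats(m); i=1+st[1:,4].argmax()
    q=P[l==i][:,:2]; print(thr,st[i,4],c[i].round(1),cv2.minEnclosingCircle(q.astype(np.float32)),q.mean(0).round(4))
b=np.zeros((420,560),bool); b[30:200,190:390]=True
m=(b&(Z>.019)&(Z<.03)).astype(np.uint8); n,l,st,c=cv2.connectedComponentsWithStats(m); i=1+st[1:,4].argmax()
q=P[l==i][:,:2]; r=cv2.minAreaRect(q.astype(np.float32)); print(r)
# board far part: in caddy axes by yaw scan
for y in(43,43.4,43.8,44.2):
    a=np.radians(y); X=q@[np.cos(a),np.sin(a)]; Y=q@[-np.sin(a),np.cos(a)]
    lo,hi=np.percentile(Y,[.3,99.7]); xm=np.percentile(X,99.7); e=(X>xm-.1)
    w=hi-lo; C=np.array([xm-.05,(lo+hi)/2]); print(y,w.round(4),(C[0]*np.array([np.cos(a),np.sin(a)])+C[1]*np.array([-np.sin(a),np.cos(a)])).round(4))
```

```text
nan nan
0.015 5388 [286.9 123.5] ((0.5837027430534363, -0.14805468916893005), 0.03164360299706459) [ 0.5843 -0.1476]
0.018 5501 [287.  123.8] ((0.5838663578033447, -0.14805905520915985), 0.03173166140913963) [ 0.5842 -0.1479]
0.021 5603 [287. 124.] ((0.5836915969848633, -0.14812390506267548), 0.03170861676335335) [ 0.5841 -0.148 ]
((0.5814067125320435, -0.1502857357263565), (0.10667261481285095, 0.11086622625589371), 43.478477478027344)
43 0.1095 [ 0.5836 -0.1482]
43.4 0.1095 [ 0.5836 -0.1481]
43.8 0.1097 [ 0.5837 -0.1481]
44.2 0.11 [ 0.5838 -0.1479]
```

Emit:
servo_tool(
  moves=[
    {"dp": [0.09, 0.01, 0], "delta_rot": [0, 0, 0], "fingers": 0.4},
    {"dp": [0.1, 0.014, 0], "delta_rot": [0, 0, 0], "fingers": 0.4},
    {"dp": [0.07, 0.01, 0.05], "delta_rot": [0, 0, 0], "fingers": 0.4},
    {"dp": [0.02, 0, 0.1], "delta_rot": [0, 0, 0], "fingers": 0.4},
    {"dp": [0, 0, 0.1], "delta_rot": [0, 0, 0], "fingers": 0.4},
  ],
)

```text
clock: 6.25
position: [0.5886, -0.1463, 0.1758]
ee_rot: [0.001, 0.928, 0.373, 0.003]
contact_force: [-0.2, 0.3, -2.4]
width: 0.0576
gripper_force: 54.4
```

Emit:
servo_tool(
  moves=[
    {"dp": [0, 0, 0.1], "delta_rot": [0, 0, 0], "fingers": 0.4},
    {"dp": [0, 0, 0.05], "delta_rot": [0, 0, 0], "fingers": 0.4},
    {"dp": [0, 0, 0], "delta_rot": [0, 0, 0], "fingers": 0.4},
    {"dp": [0, 0, 0], "delta_rot": [0, 0, 0], "fingers": 0.4},
  ],
)

```text
clock: 6.65
position: [0.5876, -0.148, 0.1469]
ee_rot: [0.001, 0.928, 0.372, 0.003]
contact_force: [0.9, -0.8, -2.0]
width: 0.0584
gripper_force: 54.4
```

Run:
```python
from h import *
im,P=puck(); plan(.5856,-.1471,.1,43.5)
save(im,"pics/w4.png"); np.savez("w4.npz",im=im,P=P)
Z=P[...,2]; q=P[(Z>.016)&(Z<.032)][:,:2]
a=np.radians(43.5); X=q@[np.cos(a),np.sin(a)]; Y=q@[-np.sin(a),np.cos(a)]
print("Y range",np.percentile(Y,[.5,99.5]).round(4),"Xmax",np.percentile(X,99.5).round(4)); lo,hi=np.percentile(Y,[.5,99.5]);C=(np.percentile(X,99.5)-.05,(lo+hi)/2)
print((C[0]*np.array([np.cos(a),np.sin(a)])+C[1]*np.array([-np.sin(a),np.cos(a)])).round(4))
```

```text
puck px [279. 292.] 15737 tilt [-0.004 -0.004] topz 0.0929 centre [ 0.5859 -0.1486] 0.030186286196112633 tool: x-range [-0.0298  0.0271] z 0.0538
t 6.7 pos [ 0.5878 -0.1483  0.1475] yaw 43.62 dp now-axes [-0.005 -0.013  0.237] dp after-turn [-0.004 -0.012  0.237] w [ 0.046 -0.057  0.021] width 0.0577 F [-0.6 -0.4 -1.5] grip 54.4
Y range [-0.6549 -0.4548] Xmax 0.443
[ 0.667 -0.132]
```

View pics/w4.png

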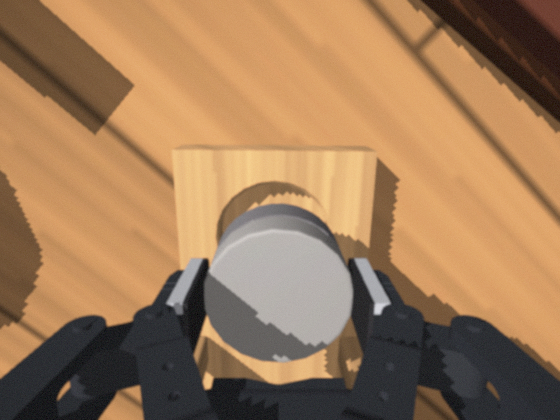

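The puck at (280,292) is over the recess, and the recess's far rim shows at about (270,182). I'll fit that rim and the board's edges to get the remaining offset.

Run:
```python
from h import *
from scipy.optimize import least_squares
z=np.load("w4.npz"); P=z["P"]; Z=P[...,2]
W=np.zeros((420,560),bool); W[140:260,165:385]=True
b=W&(Z>.019)&(Z<.03); n,l,st,c=cv2.connectedComponentsWithStats(b.astype(np.uint8)); b=l==1+st[1:,4].argmax()
# rim: board pixels adjacent to recess pixels (z<.019) inside the board
r=(Z<.019)&W; r[:165]=0; r[:,:195]=0; r[:,350:]=0
rim=b&(cv2.dilate(r.astype(np.uint8),np.ones((3,3)))>0)
q=P[rim][:,:2]; print(len(q))
f=least_squares(lambda p:np.hypot(*(q-p).T)-.032,[.5837,-.148],loss="soft_l1",f_scale=.0007); print("recess",f.x.round(4),abs(f.fun).mean())
q=P[b][:,:2]; a=np.radians(43.5); ex=np.array([np.cos(a),np.sin(a)]); ey=np.array([-np.sin(a),np.cos(a)])
X=q@ex;Y=q@ey; lo,hi=np.percentile(Y,[.3,99.7]); xm=np.percentile(X,99.7); print("width",hi-lo,"recess by edges",((xm-.05)*ex+(lo+hi)/2*ey).round(4))
```

```text
209
recess [ 0.5836 -0.1482] 0.00034560831505589805
width 0.10964058549580452 recess by edges [ 0.5841 -0.1478]
```

Emit:
servo_tool(
  moves=[
    {"dp": [-0.006, -0.01, 0.03], "delta_rot": [0, 0, 0], "fingers": 0.4},
    {"dp": [0, 0, 0.06], "delta_rot": [0, 0, 0], "fingers": 0.4},
    {"dp": [0, 0, 0.06], "delta_rot": [0, 0, 0], "fingers": 0.4},
    {"dp": [0, 0, 0.03], "delta_rot": [0, 0, 0], "fingers": 0.4},
    {"dp": [0, 0, 0.01], "delta_rot": [0, 0, 0], "fingers": 0.4},
  ],
)

```text
clock: 7.2
position: [0.5844, -0.1477, 0.1074]
ee_rot: [-0.0, 0.929, 0.371, 0.002]
contact_force: [-0.3, -0.5, -2.1]
width: 0.0578
gripper_force: 54.6
```

```bash
python3 -c "
from h import *
puck();plan(.586,-.147,.1,43.5)"
```

```text
puck px [279. 292.] 15728 tilt [-0.006 -0.002] topz 0.0535 centre [ 0.5826 -0.1486] 0.03032197244465351 tool: x-range [-0.0299  0.0271] z 0.0538
t 7.25 pos [ 0.5844 -0.1477  0.1075] yaw 43.59 dp now-axes [0.008 0.003 0.038] dp after-turn [0.008 0.003 0.038] w [ 0.013 -0.04   0.015] width 0.0586 F [-0.1  0.2 -1.5] grip 54.6
```

Emit:
servo_tool(
  moves=[
    {"dp": [0.005, 0, 0.015], "delta_rot": [0, 0, 0], "fingers": 0.4},
    {"dp": [0, 0, 0.01], "delta_rot": [0, 0, 0], "fingers": 0.4},
    {"dp": [0, 0, 0.007], "delta_rot": [0, 0, 0], "fingers": 0.4},
    {"dp": [0, 0, 0], "delta_rot": [0, 0, 0], "fingers": 0.4},
  ],
)

```text
clock: 7.65
position: [0.5855, -0.147, 0.1022]
ee_rot: [0.0, 0.929, 0.371, 0.003]
contact_force: [1.2, 0.5, -1.8]
width: 0.0574
gripper_force: 54.6
```

```bash
python3 -c "
from h import *
puck();plan(.586,-.147,.1,43.5)"
```

```text
puck px [279. 292.] 15738 tilt [-0.005 -0.003] topz 0.0483 centre [ 0.5836 -0.1476] 0.030355794355273247 tool: x-range [-0.0298  0.027 ] z 0.0538
t 7.7 pos [ 0.5856 -0.1471  0.1024] yaw 43.6 dp now-axes [0.002 0.001 0.012] dp after-turn [0.002 0.001 0.012] w [ 0.031 -0.049  0.017] width 0.0583 F [-0.7 -0.3 -1.8] grip 54.6
```

Emit:
servo_tool(
  moves=[
    {"dp": [0, 0, 0.006], "delta_rot": [0, 0, 0], "fingers": 0.4},
    {"dp": [0, 0, 0.004], "delta_rot": [0, 0, 0], "fingers": 0.4},
    {"dp": [0, 0, 0], "delta_rot": [0, 0, 0], "fingers": 0.4},
  ],
)

```text
clock: 8.0
position: [0.5856, -0.1471, 0.1004]
ee_rot: [0.001, 0.929, 0.371, 0.003]
contact_force: [-0.5, 0.1, -1.3]
width: 0.0584
gripper_force: 54.7
```

```bash
python3 -c "
from h import *
puck();plan(.586,-.147,.1,43.5)"
```

```text
puck px [279. 292.] 15742 tilt [-0.003 -0.003] topz 0.0464 centre [ 0.5842 -0.1482] 0.030342381447553635 tool: x-range [-0.0298  0.0271] z 0.0538
t 8.05 pos [ 0.5856 -0.1471  0.1004] yaw 43.59 dp now-axes [0.002 0.001 0.002] dp after-turn [0.002 0.001 0.002] w [ 0.032 -0.05   0.015] width 0.0581 F [ 0.1 -0.2 -1.9] grip 54.7
```

Emit:
servo_tool(
  moves=[
    {"dp": [0, 0, 0.003], "delta_rot": [0, 0, 0], "fingers": 0.4},
    {"dp": [0, 0, 0.001], "delta_rot": [0, 0, 0], "fingers": 0.4},
    {"dp": [0, 0, 0], "delta_rot": [0, 0, 0], "fingers": 0.4},
  ],
)

```text
clock: 8.35
position: [0.5856, -0.1471, 0.1004]
ee_rot: [0.001, 0.929, 0.371, 0.003]
contact_force: [-1.8, 0.4, 5.8]
width: 0.0584
gripper_force: 55.1
```

Contact with the recess floor: the vertical force went from -2 to +6 N. Opening.

Emit:
servo_tool(
  moves=[
    {"dp": [0, 0, 0], "delta_rot": [0, 0, 0], "fingers": 0.72},
    {"dp": [0, 0, 0], "delta_rot": [0, 0, 0], "fingers": 0.8},
    {"dp": [0, 0, 0], "delta_rot": [0, 0, 0], "fingers": 0.95},
    {"dp": [0, 0, 0], "delta_rot": [0, 0, 0], "fingers": 1},
    {"dp": [0, 0, 0], "delta_rot": [0, 0, 0], "fingers": 1},
  ],
)

```text
clock: 8.85
position: [0.5856, -0.1471, 0.0994]
ee_rot: [0.0, 0.929, 0.371, 0.003]
contact_force: [-0.3, -0.2, 0.0]
width: 0.0856
gripper_force: 0.0
```

Emit:
servo_tool(
  moves=[
    {"dp": [0, 0, -0.05], "delta_rot": [0, 0, 0], "fingers": 1},
    {"dp": [0, 0, -0.15], "delta_rot": [0, 0, 0], "fingers": 1},
    {"dp": [0, 0, -0.2], "delta_rot": [0, 0, 0], "fingers": 1},
    {"dp": [0, 0, -0.2], "delta_rot": [0, 0, 0], "fingers": 1},
    {"dp": [0, 0, -0.15], "delta_rot": [0, 0, 0], "fingers": 1},
  ],
)

```text
clock: 9.35
position: [0.5853, -0.1474, 0.2531]
ee_rot: [0.002, 0.929, 0.371, 0.004]
contact_force: [0.4, -0.3, -0.7]
width: 0.0852
gripper_force: 0.0
```

Emit:
servo_tool(
  moves=[
    {"dp": [-0.1, 0, 0], "delta_rot": [0, 0, 0], "fingers": 1},
    {"dp": [-0.1, 0, 0], "delta_rot": [0, 0, 0], "fingers": 1},
    {"dp": [-0.05, 0, 0], "delta_rot": [0, 0, 0], "fingers": 1},
    {"dp": [0, 0, 0], "delta_rot": [0, 0, 0], "fingers": 1},
  ],
)

```text
clock: 9.75
position: [0.5478, -0.1824, 0.2498]
ee_rot: [0.001, 0.929, 0.371, 0.003]
contact_force: [0.6, 0.7, 0.9]
width: 0.085
gripper_force: 0.0
```

Run:
```python
from h import *
s=readout.get_state(); print(s["clock"],s["position"],s["width"])
im,d,P=cloud("wrist"); save(im,"pics/w5.png"); np.savez("w5.npz",im=im,P=P); Z=P[...,2]
W=(P[...,0]>.4)&(P[...,0]<.7)&(P[...,1]>-.35)&(P[...,1]<-.05)
for lo,hi in((.04,.052),(.09,.118),(.016,.032)):
    m=(W&(Z>lo)&(Z<hi)).astype(np.uint8); n,l,st,c=cv2.connectedComponentsWithStats(m)
    for i in range(1,n):
        if st[i,4]>300:
            q=P[l==i]; c0=q.mean(0); k=np.linalg.lstsq(np.c_[q[:,:2]-c0[:2],np.ones(len(q))],q[:,2],rcond=None)[0]
            print(lo,c[i].round(),st[i,4],c0.round(4),"tilt",k.round(4),"circ",cv2.minEnclosingCircle(q[:,:2].astype(np.float32)),"rect",cv2.minAreaRect(q[:,:2].astype(np.float32)))
```

```text
9.75 [ 0.5477902  -0.18236219  0.24975181] 0.08503320123702232
0.04 [279. 131.] 4970 [ 0.5847 -0.1477  0.0467] tilt [-0.001   0.0009  0.0467] circ ((0.5840339660644531, -0.1483357846736908), 0.03002970665693283) rect ((0.5841369032859802, -0.14858292043209076), (0.05918817222118378, 0.058661460876464844), 42.152252197265625)
0.04 [277. 305.] 3264 [ 0.4763 -0.2485  0.0464] tilt [-0.0173 -0.0129  0.0464] circ ((0.4744304418563843, -0.25035548210144043), 0.035788070410490036) rect ((0.474840372800827, -0.2499423623085022), (0.052038948982954025, 0.052007127553224564), 43.2964973449707)
0.09 [277. 252.] 5773 [ 0.5311 -0.197   0.1037] tilt [-0.2601 -0.2426  0.1037] circ ((0.5281840562820435, -0.20001110434532166), 0.05522388964891434) rect ((0.5294827222824097, -0.19866269826889038), (0.020456774160265923, 0.11003435403108597), 43.04405975341797)
0.016 [278. 148.] 16927 [ 0.5718 -0.159   0.0247] tilt [-0.0008 -0.0002  0.0247] circ ((0.5727373957633972, -0.1584300398826599), 0.08513692021369934) rect ((0.5696272850036621, -0.16138871014118195), (0.13900849223136902, 0.11040806770324707), 43.03989791870117)
0.016 [277. 306.] 4814 [ 0.4652 -0.2591  0.0248] tilt [0.0078 0.0074 0.0248] circ ((0.4651024341583252, -0.25867313146591187), 0.06655758619308472) rect ((0.4654897451400757, -0.25874876976013184), (0.07793103903532028, 0.11035365611314774), 42.80072784423828)
```

View pics/w5.png

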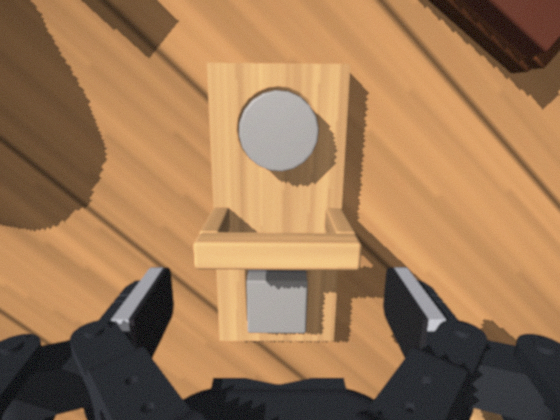

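The view shows the puck flat in the recess at (278,130), with its top at z = 0.0467 and no tilt. The square stone is in place at (277,302) and the handle rail is at (277,250). Next I turn 90° to straddle the rail.

Emit:
servo_tool(
  moves=[
    {"dp": [0, 0, 0], "delta_rot": [0, 0, -1], "fingers": 1},
    {"dp": [0, 0, 0], "delta_rot": [0, 0, -1], "fingers": 1},
    {"dp": [0, 0, 0], "delta_rot": [0, 0, -1], "fingers": 1},
    {"dp": [0, 0, 0], "delta_rot": [0, 0, -1], "fingers": 1},
    {"dp": [0, 0, 0], "delta_rot": [0, 0, -1], "fingers": 1},
  ],
)

```text
clock: 10.3
position: [0.5493, -0.1811, 0.249]
ee_rot: [0.001, 0.806, 0.591, 0.003]
contact_force: [0.6, 0.0, -0.9]
width: 0.0852
gripper_force: 0.0
```

Emit:
servo_tool(
  moves=[
    {"dp": [0, 0, 0], "delta_rot": [0, 0, -1], "fingers": 1},
    {"dp": [0, 0, 0], "delta_rot": [0, 0, -1], "fingers": 1},
    {"dp": [0, 0, 0], "delta_rot": [0, 0, -1], "fingers": 1},
    {"dp": [0, 0, 0], "delta_rot": [0, 0, -1], "fingers": 1},
    {"dp": [0, 0, 0], "delta_rot": [0, 0, -1], "fingers": 1},
  ],
)

```text
clock: 10.8
position: [0.5493, -0.181, 0.249]
ee_rot: [0.002, 0.635, 0.772, 0.003]
contact_force: [-0.2, 0.6, -0.3]
width: 0.0854
gripper_force: 0.0
```

Emit:
servo_tool(
  moves=[
    {"dp": [0, 0, 0], "delta_rot": [0, 0, -1], "fingers": 1},
    {"dp": [0, 0, 0], "delta_rot": [0, 0, -1], "fingers": 1},
    {"dp": [0, 0, 0], "delta_rot": [0, 0, -1], "fingers": 1},
    {"dp": [0, 0, 0], "delta_rot": [0, 0, -1], "fingers": 1},
    {"dp": [0, 0, 0], "delta_rot": [0, 0, -1], "fingers": 1},
  ],
)

```text
clock: 11.3
position: [0.5493, -0.1811, 0.249]
ee_rot: [0.002, 0.424, 0.906, 0.002]
contact_force: [1.1, 0.1, 0.5]
width: 0.0852
gripper_force: 0.0
```

Emit:
servo_tool(
  moves=[
    {"dp": [0, 0, 0], "delta_rot": [0, 0, -0.6], "fingers": 1},
    {"dp": [0, 0, 0], "delta_rot": [0, 0, 0], "fingers": 1},
    {"dp": [0, 0, 0], "delta_rot": [0, 0, 0], "fingers": 1},
  ],
)

```text
clock: 11.6
position: [0.549, -0.1813, 0.2491]
ee_rot: [0.002, 0.399, 0.917, 0.002]
contact_force: [0.1, 0.2, 0.2]
width: 0.085
gripper_force: 0.0
```

```bash
python3 -c "
from h import *
plan(.5295,-.1995,.148,133.2); print(readout.get_state()['qpos'].round(2))"
```

```text
t 11.6 pos [ 0.549  -0.1813  0.2491] yaw 132.92 dp now-axes [ 0.001 -0.136  0.505] dp after-turn [ 0.    -0.133  0.505] w [ 0.053  0.027 -0.048] width 0.085 F [0.1 0.2 0.2] grip 0.0
[-0.44  0.31  1.59  0.    1.23 -1.19]
```

Emit:
servo_tool(
  moves=[
    {"dp": [0, -0.07, 0], "delta_rot": [0.05, 0.03, -0.05], "fingers": 1},
    {"dp": [0, -0.065, 0], "delta_rot": [0, 0, 0], "fingers": 1},
    {"dp": [0, 0, 0.1], "delta_rot": [0, 0, 0], "fingers": 1},
    {"dp": [0, 0, 0.1], "delta_rot": [0, 0, 0], "fingers": 1},
    {"dp": [0, 0, 0], "delta_rot": [0, 0, 0], "fingers": 1},
  ],
)

```text
clock: 12.1
position: [0.5264, -0.2003, 0.2069]
ee_rot: [-0.003, 0.397, 0.918, 0.0]
contact_force: [-0.0, -0.2, 0.0]
width: 0.0854
gripper_force: 0.0
```

Run:
```python
from h import *
plan(.5295,-.1995,.146,133.2)
im,d,P=cloud("wrist"); save(im,"pics/w6.png")
```

```text
t 12.1 pos [ 0.5264 -0.2003  0.2069] yaw 133.17 dp now-axes [-0.009  0.015  0.304] dp after-turn [-0.008  0.014  0.304] w [-0.023 -0.055 -0.004] width 0.0854 F [-0.  -0.2  0. ] grip 0.0
```

View pics/w6.png

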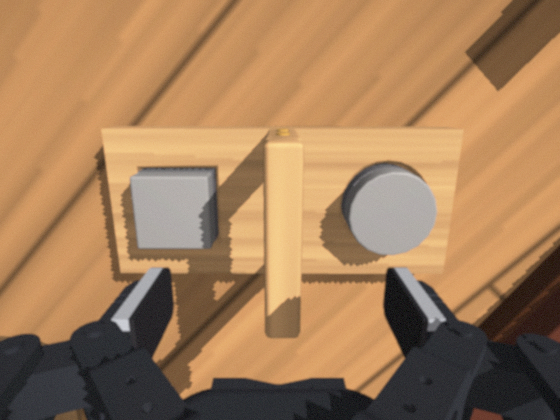

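The rail at column 283, rows 130 to 335, lies centred between the open pads at columns 165 and 395. The stones are at (175,208) and (393,208). Descending.

Emit:
servo_tool(
  moves=[
    {"dp": [-0.008, 0.012, 0.08], "delta_rot": [0, 0, 0], "fingers": 1},
    {"dp": [0, 0, 0.1], "delta_rot": [0, 0, 0], "fingers": 1},
    {"dp": [0, 0, 0.09], "delta_rot": [0, 0, 0], "fingers": 1},
    {"dp": [0, 0, 0.03], "delta_rot": [0, 0, 0], "fingers": 1},
    {"dp": [0, 0, 0], "delta_rot": [0, 0, 0], "fingers": 1},
  ],
)

```text
clock: 12.65
position: [0.5315, -0.2, 0.1493]
ee_rot: [-0.0, 0.397, 0.918, -0.0]
contact_force: [-0.8, 0.6, 1.0]
width: 0.0853
gripper_force: 0.0
```

Emit:
servo_tool(
  moves=[
    {"dp": [0, 0, 0], "delta_rot": [0, 0, 0], "fingers": 0.6},
    {"dp": [0, 0, 0], "delta_rot": [0, 0, 0], "fingers": 0.35},
  ],
  force=40,
)

```text
clock: 12.85
position: [0.5323, -0.2001, 0.1505]
ee_rot: [0.001, 0.397, 0.918, -0.0]
contact_force: [0.1, 0.6, 0.2]
width: 0.059
gripper_force: 0.0
```

```bash
python3 -c "
from h import *
plan(.5295,-.1995,.146,133.2)"
```

```text
t 12.85 pos [ 0.5323 -0.2001  0.1505] yaw 133.26 dp now-axes [ 0.012 -0.008  0.022] dp after-turn [ 0.012 -0.008  0.022] w [0.007 0.023 0.01 ] width 0.059 F [0.1 0.6 0.2] grip 0.0
```

Emit:
servo_tool(
  moves=[
    {"dp": [0.01, -0.008, 0.02], "delta_rot": [0, 0, 0], "fingers": 0.35},
    {"dp": [0, 0, 0], "delta_rot": [0, 0, 0], "fingers": 0.25},
    {"dp": [0, 0, 0], "delta_rot": [0, 0, 0], "fingers": 0.15},
    {"dp": [0, 0, 0], "delta_rot": [0, 0, 0], "fingers": 0.1},
    {"dp": [0, 0, 0], "delta_rot": [0, 0, 0], "fingers": 0.1},
  ],
  force=40,
)

```text
clock: 13.35
position: [0.5288, -0.1994, 0.1453]
ee_rot: [-0.0, 0.397, 0.918, -0.0]
contact_force: [-2.7, -1.1, 3.0]
width: 0.0195
gripper_force: 41.0
```

Emit:
servo_tool(
  moves=[
    {"dp": [0, 0, 0], "delta_rot": [0, 0, 0], "fingers": 0.05},
    {"dp": [0, 0, 0], "delta_rot": [0, 0, 0], "fingers": 0.05},
    {"dp": [0, 0, 0], "delta_rot": [0, 0, 0], "fingers": 0},
    {"dp": [0, 0, 0], "delta_rot": [0, 0, 0], "fingers": 0},
  ],
  force=100,
)

```text
clock: 13.75
position: [0.5289, -0.1994, 0.1455]
ee_rot: [-0.0, 0.397, 0.918, -0.0]
contact_force: [-2.6, -0.3, 5.0]
width: 0.0187
gripper_force: 99.3
```

```bash
python3 -c "
from h import *
plan(.5295,-.1995,.246,133.2); print(readout.get_state()['moment'])"
```

```text
t 13.75 pos [ 0.5289 -0.1994  0.1455] yaw 133.26 dp now-axes [-0.002  0.002 -0.503] dp after-turn [-0.002  0.002 -0.503] w [-0.005 -0.     0.011] width 0.0187 F [-2.6 -0.3  5. ] grip 99.3
[-0.14899631  0.51345601 -0.01618087]
```

Gripped at 99 N. Lifting slowly, 100 mm in all.

Emit:
servo_tool(
  moves=[
    {"dp": [0, 0, -0.01], "delta_rot": [0, 0, 0], "fingers": 0},
    {"dp": [0, 0, -0.02], "delta_rot": [0, 0, 0], "fingers": 0},
    {"dp": [0, 0, -0.03], "delta_rot": [0, 0, 0], "fingers": 0},
    {"dp": [0, 0, -0.04], "delta_rot": [0, 0, 0], "fingers": 0},
    {"dp": [0, 0, -0.04], "delta_rot": [0, 0, 0], "fingers": 0},
  ],
)

```text
clock: 14.25
position: [0.5292, -0.1993, 0.1735]
ee_rot: [-0.0, 0.397, 0.918, 0.0]
contact_force: [0.6, -0.2, -7.6]
width: 0.019
gripper_force: 97.8
```

```bash
cat >> h.py <<'E'
def lv():
    im,d,P=cloud("wrist"); s=readout.get_state()["position"]
    a=np.radians(43.3); X=(P[...,0]-s[0])*np.cos(a)+(P[...,1]-s[1])*np.sin(a); Y=-(P[...,0]-s[0])*np.sin(a)+(P[...,1]-s[1])*np.cos(a); h=P[...,2]-s[2]
    for nm,m in(("board",(h<-.108)&(h>-.132)&(abs(X)<.13)&(abs(Y)<.06)),("round",(abs(X-.075)<.04)&(h>-.106)&(h<-.09)),("square",(abs(X+.075)<.04)&(h>-.106)&(h<-.09))):
        x,y,z=X[m],Y[m],P[...,2][m]; ok=np.ones(len(x),bool)
        for _ in range(4):
            k=np.linalg.lstsq(np.c_[x,y,np.ones(len(x))][ok],z[ok],rcond=None)[0]; ok=abs(np.c_[x,y,np.ones(len(x))]@k-z)<.0025
        print(nm,ok.sum(),"slopes",k[:2].round(4),"z mean",z[ok].mean().round(4),"XY",x[ok].mean().round(4),y[ok].mean().round(4))
    return im
E
python3 -c "
from h import *
lv();plan(.5295,-.1995,.2455,133.2); print(readout.get_state()['moment'])"
```

```text
board 41885 slopes [0.0008 0.0006] z mean 0.0527 XY 0.0005 0.016
round 9798 slopes [ 0.0028 -0.0026] z mean 0.0747 XY 0.075 0.0018
square 9494 slopes [-0.0024 -0.0025] z mean 0.0746 XY -0.0735 0.0027
t 14.3 pos [ 0.5299 -0.1997  0.1752] yaw 133.26 dp now-axes [ 0.001 -0.001 -0.351] dp after-turn [ 0.002 -0.001 -0.351] w [0.01  0.026 0.011] width 0.0188 F [ 1.2 -1.  -7.2] grip 97.9
[-0.06034432 -0.12766716  0.0188057 ]
```

Off the bench, level, with both stones seated. Continuing.

Emit:
servo_tool(
  moves=[
    {"dp": [0, 0, -0.04], "delta_rot": [0, 0, 0], "fingers": 0},
    {"dp": [0, 0, -0.05], "delta_rot": [0, 0, 0], "fingers": 0},
    {"dp": [0, 0, -0.05], "delta_rot": [0, 0, 0], "fingers": 0},
    {"dp": [0, 0, -0.05], "delta_rot": [0, 0, 0], "fingers": 0},
    {"dp": [0, 0, -0.05], "delta_rot": [0, 0, 0], "fingers": 0},
  ],
)

```text
clock: 14.8
position: [0.5292, -0.1994, 0.2223]
ee_rot: [0.0, 0.397, 0.918, -0.0]
contact_force: [0.3, 0.1, -8.6]
width: 0.0188
gripper_force: 98.2
```

Emit:
servo_tool(
  moves=[
    {"dp": [0, 0, -0.05], "delta_rot": [0, 0, 0], "fingers": 0},
    {"dp": [0, 0, -0.035], "delta_rot": [0, 0, 0], "fingers": 0},
    {"dp": [0, 0, -0.02], "delta_rot": [0, 0, 0], "fingers": 0},
    {"dp": [0, 0, 0], "delta_rot": [0, 0, 0], "fingers": 0},
    {"dp": [0, 0, 0], "delta_rot": [0, 0, 0], "fingers": 0},
  ],
)

```text
clock: 15.3
position: [0.5289, -0.1992, 0.2419]
ee_rot: [-0.0, 0.397, 0.918, 0.0]
contact_force: [-0.4, 0.0, -8.5]
width: 0.0185
gripper_force: 98.2
```

Emit:
servo_tool(
  moves=[
    {"dp": [0, 0, 0], "delta_rot": [0, 0, 0], "fingers": 0},
    {"dp": [0, 0, 0], "delta_rot": [0, 0, 0], "fingers": 0},
    {"dp": [0, 0, 0], "delta_rot": [0, 0, 0], "fingers": 0},
    {"dp": [0, 0, 0], "delta_rot": [0, 0, 0], "fingers": 0},
  ],
)

```text
clock: 15.7
position: [0.5291, -0.1993, 0.242]
ee_rot: [-0.0, 0.397, 0.918, -0.0]
contact_force: [0.1, -0.1, -8.2]
width: 0.0185
gripper_force: 98.2
```

```bash
python3 -c "
from h import *
lv();plan(.5295,-.1995,.2455,133.2); print(abs(readout.get_state()['qd']).max())
im,_,_=cloud('scene'); save(im,'pics/s2.png')"
```

```text
board 41905 slopes [0.0006 0.0004] z mean 0.1212 XY 0.0007 0.0152
round 9803 slopes [ 0.0028 -0.0027] z mean 0.1431 XY 0.0752 0.001
square 9527 slopes [-0.0023 -0.0021] z mean 0.143 XY -0.0733 0.002
t 15.75 pos [ 0.5291 -0.1993  0.2421] yaw 133.26 dp now-axes [-0.002  0.001 -0.017] dp after-turn [-0.002  0.001 -0.017] w [-0.001 -0.002  0.01 ] width 0.0184 F [ 0.2 -0.3 -7.6] grip 98.2
0.004293852155508271
```

View pics/s2.png

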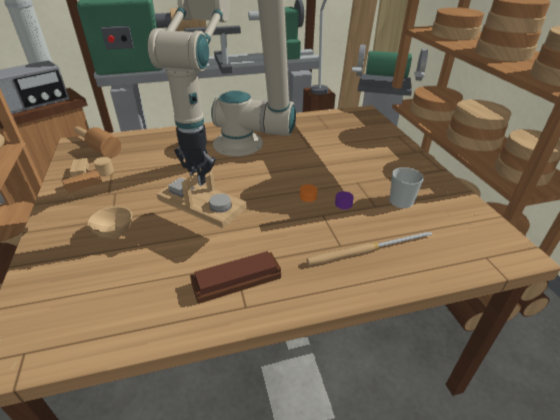

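The scene shows the caddy held level at (200,200) with both stones in. The orange puck at (308,193), the purple one at (344,200) and the bystanders have not moved. The underside is about 97 mm up and the arm is still.

```bash
python3 -c "
from rig import manip
print(manip.sign_off())"
```

```text
the job is handed in; nothing more can be done
None
```

The round stone sits flat in its recess, and the caddy is held level and still by its handle, about 97 mm off the bench. The bystanders have not moved, and the job was handed in at about 16 s.

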